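Clip the length counter onto its post and zero it

ROBOT

A 6-joint arm with a two-finger parallel gripper is mounted at the origin on the work surface. World frame = base frame: x ahead of the robot, y to its left, z up, the work surface at z = 0. Lengths are in m, angles in rad, forces in N, time in s.
With the tool pointing down it reaches from about 0.275 to 0.85 m from the base axis. Payload 19 kg.
Tool frame: the origin (TCP) lies at the very end of the fingers, on their centre line; the grasp point (between the pads) lies 19 mm behind it (tcp_to_grasp is the distance from the TCP to the grasp point, in m); z points along the fingers, y is the line along which they close (so a half turn about z gives the same grasp; the last joint's range is limited). The gripper opens to 85 mm and grips with 20 to 120 N. Pads are 22 mm wide; open, the fingers measure 114 mm over their backs; the gripper's body (76 mm by 85 mm) begins 54 mm behind the grasp point. The pads swing forward as they close: fully open they stand 13 mm farther back than shut.
Start: joints at [-1.32, 0.15, 1.437, -0, 1.554, -0.134], TCP at [0.216, -0.533, 0.202] pointing down, gripper open.
Joint ranges: [-2.8, 2.8], [-0.68, 2.1], [0.12, 2.68], [-1.39, 4.53], [0.16, 2.79], [-2.81, 2.81]. Speed limits (rad/s): [1.89, 1.89, 2.22, 3.01, 3.01, 3.01].

INTERFACE

Orientations are given as a 3x3 rotation matrix whose columns are the frame's x, y, z axes.
In Python, from plant import * gives the robot as it stands. The module is installed in compiled form; this text tells all that it offers.
- The arm moves only by the shell command python3 -m pendant 'ROWS' [FORCE]. ROWS is JSON, a list of rows, each a list of 3 entries, a list of its own where there are three numbers: the turn, a rotation vector about the world's x, y, z in degrees, then the shift along the world's x, y, z in mm, then the finger opening in mm, from 0 to 85.4. In form: [[[wx, wy, wz], [dx, dy, dz], jaw], ...]. A call has exactly 8 rows; each row shifts and turns the commanded pose from where the row before left it; what a row does not reach is not made up. A row lasts 1/10 s, in which the tool goes at most 50 mm and 8.59 degrees, less where a joint would pass 70% of its speed; a pose out of reach is approached as far as the arm can. A call is refused whole if a number of a shift passes 50 or a number of a turn 8.59, either way. A call with a gripper value outside its range is refused whole. The fingers move at their own pace and stop on an object; FORCE is the grip in N (left out, the last holds). Time passes only in rows, so rows that do not move let the fingers close, or fill a call up. It gives the time, the measured TCP pose, the force, the opening and the grip force at its end, in the units of the state.
- state(): the state, without advancing time (a new reading comes with each control period).
- get_image(name): name is "scene" or "top" or "wrist"; returns the picture (400x640x3 uint8, red, green, blue); there is no depth.
- get_calibration(name): a dict with "mtx" (3x3 intrinsics, pixels), "cam_to_world" (4x4, takes a point from camera to world coordinates). Camera axes: x right, y up, looking along -z (the intrinsics and any distortion apply to the point x, -y, -z); pixel columns grow to the right and rows downward; lengths in m; the calibration is good to about 2 mm. A picture is of the moment at which its call begins: read the wrist's pose just before it. get_calibration takes no time and is no camera call; for the wrist camera it gives the pose at the moment of the call.
- job_done(): hands the job in; it is judged then, once.
Trained networks look in the newest picture that a camera, given by its name, has taken for a name from the list of things; names that differ only in an ending like _2 or _b are one class to them, and where a whole thing is asked for, a point or a joint stands for the part that bears it (a point fixed in the world has none). Each returns a list of dicts, best first, with "score" (0 to 1); they miss things now and then, are a little off and sometimes report something else, mostly with a low value. They report only what shows in the picture. A call takes as long as a camera call. They do not tell look-alikes from the thing itself.
- find_in(camera, target): "xyz" ([x, y, z] in m, in world coordinates, good to about 4 mm: the middle of the surface that is visible of it).
- outline_of(camera, target): "region" (400x640 bool, what is visible of it).
- place_of(camera, target): "xyz" ([x, y, z] in m, in world coordinates, good to about 4 mm: a listed point, or the origin of a listed thing).
The state is a dict: "time_s": time; "q": joint angles; "joint_vel": joint speeds; "joint_torque": joint torques, N m; "tool_pos": TCP position; "tool_rot": TCP orientation; "ft_force": force on the tool from outside, world axes, zero at the start; "ft_torque": the same for the moment, N m; "opening": finger opening in m; "grasp_force": force on a finger pad.
Only numpy, scipy, OpenCV 4.12 (cv2) and the standard library are available. Lean on these libraries where they do the work, as an engineer would, in place of code of your own. Each camera call takes 0.05 s, during which the arm holds its last target. There are 200 camera calls.

TASK

The spirit level has been left in the way of the pay-out stand's swing arm: first lift it out and lay it in the open black tray. Then push the swing arm round until the sprung clamp at its end snaps fully onto the upright post, and after that turn the reset knob on the arm anticlockwise all the way back to its zero stop. Do not knock or shift the other tools and containers on the bench.

Things in the scene. Friction and masses are not known exactly. Their poses are not given: they have to be found in the camera images.
- fixture: Pay-out stand, fixed: a dark steel rail 50 x 290 mm, 10 mm high, along its y axis; behind it, at local (160, 50) mm, a plywood turntable 180 mm wide with a grey hub to 92 mm high (no task). Origin on the bench at the rail's middle. The swing arm pivots at local (0, 100) mm, the post stands at local (0, -90) mm. The arm closes from the -x side.
- post_top (a point): Top of the upright steel post, 24 mm in diameter, 85 mm above the bench. z up.
- pivot (a point): Top of the swing arm's pivot, 78 mm above the bench, on the vertical pivot axis.
- swing_arm (a joint): Angle of the swing arm, rad. 0: home on the post, arm along the rail. Grows as its free end swings out to the fixture's -x side (clockwise from above). Stays where left. Aluminium bar 28 mm wide, 22 to 42 mm above the bench; grey counter head (64 mm wide, 66 mm along the arm, top at 70 mm) 85 mm from the pivot; clamp 190 mm from the pivot, reaching to 235 mm.
- tab_top (a point): Middle of the top of the thumb tab, a steel tab on the arm 135 mm from the pivot: 20 mm along the arm, 12 mm thick, 42 to 72 mm above the bench. Push it to close the arm. Axes turn with the arm: y points to the pivot, x is the closing direction.
- clip_mouth (a point): Middle of the clamp's mouth, 44 mm above the bench, between a fixed jaw (pivot side) and the sprung hinged jaw (outer side); it lies on the post's axis when clipped. Axes turn with the arm: the mouth opens along +x.
- jaw (a joint): Angle of the sprung hinged jaw, rad. 0: closed by its spring. Opens to about 0.17 as its rounded nose rides over the post and snaps back near 0 when home. Snapping it on takes about 10 to 16 N at the tab.
- reset_knob (a joint): Angle of the reset knob on top of the counter head, rad. 0: at its zero stop, pointer (white line and lug) towards the clamp, along the arm. Grows clockwise from above; to zero it, turn anticlockwise to the stop.
- knob_grip (a point): On the knob's vertical axis, 91 mm above the bench: the middle of its grip bar, 50 mm long, 14 mm thick, 78 to 104 mm above the bench (black plastic on a 58 mm disc). The bar lies along this point's y axis, the pointer end at -y; the axes turn with the knob.
- level: Spirit level: aluminium bar with black end caps and a green vial window on top, 150 (x) x 28 (y) x 46 mm high, 0.15 to 0.31 kg. Origin at the middle of its underside.
- tray: Open black tray, fixed, 190 (x) x 130 (y) mm, 40 mm high, walls and floor about 4 mm. Origin at the middle of its underside. It stands left or right of the robot.
- case: Closed grey plastic case, fixed, 190 x 130 x 81 mm, on the other side from the tray. No task. Origin at the middle of its underside.
- glue: White glue bottle with a black cap, 56 mm wide, 150 mm high, near the post; leave alone. Origin at the middle of its underside.
- jar: Clear jar with steel lid, 68 mm wide, 78 mm high, near the pivot; leave alone. Origin at the middle of its underside.
- hammer: Hammer, 260 mm long, lying along its x; leave alone. Origin at the middle of its underside.
- wrench: Wrench, 180 mm long, lying along its x; leave alone. Origin at the middle of its underside.
- screwdriver: Screwdriver with black handle, 200 mm long, lying along its x; leave alone. Origin at the middle of its underside.
- tape: Roll of tape, 104 mm wide, 48 mm high, lying flat; leave alone. Origin at the middle of its underside.
- tin: Steel tin, 84 mm wide, 100 mm high; leave alone. Origin at the middle of its underside.
There are look-alikes about, which are no part of the job. There is more than one size of the level; the job needs the larger. Leave any yellow look-alike of the tray alone.

How it is judged:
By the outcome, as a careful person would: the job done as asked, in the order asked, and still so for the second after the job is handed in, with the robot touching nothing.
It also fails if it takes over 72 s, if anything falls off the work surface, if the arm or the gripper's body presses on something with over 40 N, if the wrist force passes 120 N, or if a joint passes its speed limit or range.

## Working session

There is one attempt and no reset: what is moved stays moved. The work goes in short steps, Python scripts to look and compute and a shell command to move; the robot and the scene stay as the last step left them, time stands still between calls to the robot, and variables do not carry over. Pictures are saved under pics/ and viewed, at most 10 in all, crops included, and the job is handed in when it is done.

```bash
mkdir -p pics
python3 - <<'E'
from plant import *
import cv2,numpy as np
for c in ["scene","top"]:
    im=get_image(c); cv2.imwrite(f"pics/{c}0.png",im[:,:,::-1])
    for t in ["fixture","post_top","pivot","tab_top","clip_mouth","knob_grip","level","tray","case","glue","jar","tin","tape","hammer"]:
        print(c,t,[(np.round(d["xyz"],3).tolist(),round(d["score"],2)) for d in place_of(c,t)[:3]])
s=state();print(s["time_s"],s["tool_pos"],s["tool_rot"],s["ft_force"],s["opening"])
E
```

```text
scene fixture [([0.6, 0.055, 0.001], 0.86)]
scene post_top [([0.611, -0.036, 0.085], 0.87)]
scene pivot [([0.588, 0.152, 0.054], 0.86)]
scene tab_top [([0.461, 0.103, 0.074], 0.76), ([0.412, 0.08, 0.044], 0.51), ([0.586, 0.155, 0.053], 0.41)]
scene clip_mouth [([0.413, 0.079, 0.044], 0.56)]
scene knob_grip [([0.51, 0.121, 0.092], 0.88)]
scene level [([0.489, -0.044, -0.002], 0.87), ([0.342, -0.068, 0.0], 0.55), ([0.597, 0.056, -0.003], 0.39)]
scene tray [([0.348, -0.606, 0.002], 0.88), ([0.407, -0.388, -0.001], 0.87), ([0.343, -0.195, 0.001], 0.42)]
scene case [([0.399, 0.389, 0.002], 0.87)]
scene glue [([0.589, -0.156, 0.0], 0.61), ([0.601, 0.054, -0.002], 0.16)]
scene jar [([0.486, 0.257, -0.002], 0.61)]
scene tin [([0.729, 0.32, -0.001], 0.72)]
scene tape []
scene hammer [([0.68, -0.436, 0.001], 0.97)]
top fixture [([0.597, 0.052, -0.0], 0.81), ([0.725, 0.32, -0.005], 0.69)]
top post_top [([0.61, -0.029, 0.085], 0.9)]
top pivot [([0.584, 0.154, 0.059], 0.76)]
top tab_top []
top clip_mouth [([0.411, 0.077, 0.046], 0.86)]
top knob_grip [([0.511, 0.122, 0.089], 0.61), ([0.41, -0.389, 0.0], 0.45), ([0.584, 0.16, 0.055], 0.44)]
top level [([0.49, -0.05, 0.001], 0.83), ([0.345, -0.066, -0.002], 0.43)]
top tray [([0.347, -0.605, 0.005], 0.64), ([0.589, -0.156, 0.004], 0.61)]
top case [([0.398, 0.39, 0.002], 0.73), ([0.675, -0.433, -0.001], 0.63)]
top glue [([0.59, -0.155, 0.001], 0.65)]
top jar [([0.484, 0.255, -0.0], 0.82)]
top tin [([0.725, 0.324, -0.002], 0.96)]
top tape [([0.58, 0.404, -0.001], 0.68), ([0.726, 0.323, -0.002], 0.6), ([0.4, 0.387, -0.001], 0.56)]
top hammer [([0.679, -0.434, 0.001], 0.7)]
1.5 [ 0.21581043 -0.53291807  0.20215489] [[ 9.26885165e-01  3.75345025e-01 -5.07346650e-05]
 [ 3.75345029e-01 -9.26885157e-01  1.23753628e-04]
 [-5.74899355e-07 -1.33748406e-04 -9.99999991e-01]] [ 0.29684621 -0.07544895 -0.39335933] 0.08550004171261108
```

View pics/scene0.png

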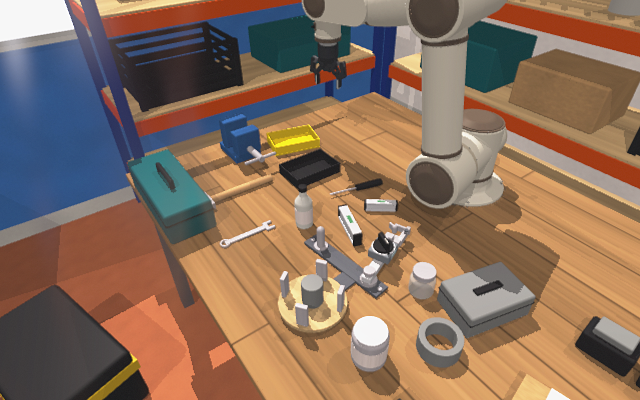

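View pics/top0.png

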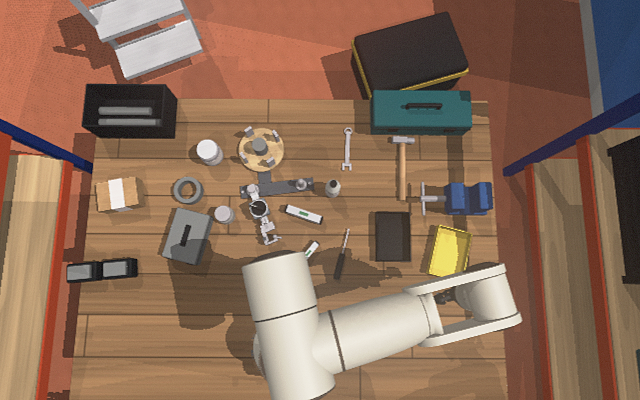

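The scene view shows the larger level at about (350,225) beside the rail, the small one at (380,205), and the black tray at (310,168) with the yellow one behind it. The top view shows the level lying from (287,208) to (322,220) and the tray's long side along world x. I'll move above the level and measure with the wrist camera.

```bash
python3 -m pendant '[[[0,0,3],[17,30,6],60],[[0,0,3],[17,30,6],60],[[0,0,3],[17,30,6],60],[[0,0,3],[17,30,6],60],[[0,0,3],[17,30,6],60],[[0,0,3],[17,30,6],60],[[0,0,3],[17,30,6],60],[[0,0,3],[17,30,6],60]]' 40
python3 -m pendant '[[[0,0,3],[17,30,6],60],[[0,0,3],[17,30,6],60],[[0,0,3],[17,30,6],60],[[0,0,3],[17,30,6],60],[[0,0,3],[17,30,6],60],[[0,0,4],[17,30,6],60],[[0,0,0],[0,0,0],60],[[0,0,0],[0,0,0],60]]'
cat > h.py <<'E'
from plant import *
import cv2,numpy as np
def proj(cal,P):
    T=np.linalg.inv(cal["cam_to_world"]);p=(T@np.c_[P,np.ones(len(P))].T)[:3]
    p=cal["mtx"]@np.array([p[0],-p[1],-p[2]]);return (p[:2]/p[2]).T
def unproj(cal,uv,z):
    uv=np.atleast_2d(uv).astype(float);M=cal["cam_to_world"]
    d=np.linalg.inv(cal["mtx"])@np.c_[uv,np.ones(len(uv))].T
    d=M[:3,:3]@np.array([d[0],-d[1],-d[2]]);o=M[:3,3]
    return (o[:,None]+d*((z-o[2])/d[2])).T
def rect(reg,cal,z):
    v,u=np.nonzero(reg);P=unproj(cal,np.c_[u,v],z)[:,:2]
    c,(w,h),a=cv2.minAreaRect((P*1000).astype(np.float32));return c,(w,h),a
def yaw(s):return np.degrees(np.arctan2(s["tool_rot"][1][1],s["tool_rot"][0][1]))
E
cat > look.py <<'E'
from h import *
import sys
s=state();c=get_calibration("wrist");im=get_image("wrist");cv2.imwrite(sys.argv[1],im[:,:,::-1])
print(s["time_s"],s["tool_pos"],yaw(s),s["tool_rot"][:,2])
print(np.round(c["cam_to_world"],3).tolist())
for t in sys.argv[2:]:
    print(t,[(np.round(d["xyz"],4).tolist(),round(d["score"],2)) for d in place_of("wrist",t)[:3]])
for d in outline_of("wrist","level")[:2]: print(d["score"],rect(d["region"],c,0.046))
E
python3 look.py pics/w1.png level post_top pivot clip_mouth tab_top knob_grip glue
```

```text
time_s: 2.3
tool_pos: [0.3523, -0.2916, 0.2506]
tool_rot: [[0.693, 0.721, 0.0], [0.721, -0.693, -0.0], [0.0, 0.0, -1.0]]
ft_force: [0.1, 0.4, 0.6]
opening: 0.0602
grasp_force: 0.0
time_s: 3.1
tool_pos: [0.4539, -0.1125, 0.2861]
tool_rot: [[0.421, 0.907, -0.0], [0.907, -0.421, -0.0], [-0.0, -0.0, -1.0]]
ft_force: [-0.3, -0.1, -0.8]
opening: 0.0599
grasp_force: 0.0
3.1 [ 0.45390512 -0.11253294  0.28611808] -24.887690655474852 [-1.95039242e-04 -1.54780551e-04 -9.99999969e-01]
[[0.906, 0.405, 0.121, 0.486], [-0.422, 0.869, 0.259, -0.046], [-0.0, -0.286, 0.958, 0.458], [0.0, 0.0, 0.0, 1.0]]
level [([0.3426, -0.0681, -0.0022], 0.63), ([0.4922, -0.0445, 0.0006], 0.57)]
post_top [([0.6114, -0.0329, 0.0847], 0.77)]
pivot []
clip_mouth [([0.4038, 0.0829, 0.0464], 0.87)]
tab_top [([0.4641, 0.1063, 0.0724], 0.75), ([0.6005, 0.0552, -0.0003], 0.57)]
knob_grip []
glue [([0.5883, -0.1539, 0.0015], 0.92)]
0.97 ((351.0002746582031, -62.748558044433594), (26.79828643798828, 108.72787475585938), 50.735694885253906)
0.68 ((491.7092590332031, -45.294532775878906), (148.9800262451172, 28.446407318115234), 71.20987701416016)
```

View pics/w1.png

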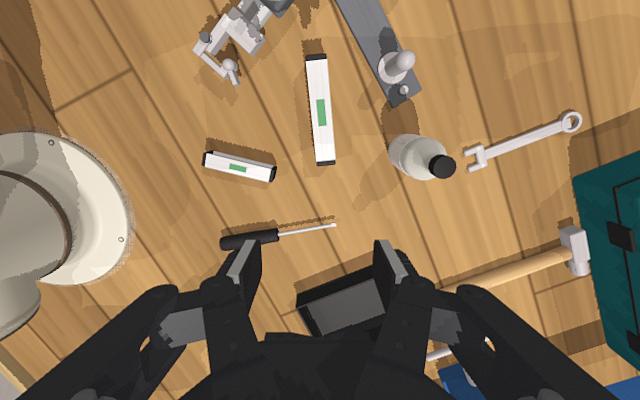

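The wrist view shows the large level upright in the picture at (320,110), measured 149 x 28 mm, so it matches. The glue is at (420,155), clear of it.

```bash
python3 -m pendant '[[[0,0,2],[10,17,-10],60],[[0,0,2],[10,17,-20],60],[[0,0,2],[10,17,-25],60],[[0,0,0],[8,16,-30],60],[[0,0,0],[0,0,-35],60],[[0,0,0],[0,0,-35],60],[[0,0,0],[0,0,-35],60],[[0,0,0],[0,0,0],60]]' 40
python3 -m pendant '[[[0,0,0],[0,0,-25],60],[[0,0,0],[0,0,-25],60],[[0,0,0],[0,0,-20],60],[[0,0,0],[0,0,-12],60],[[0,0,0],[0,0,0],60],[[0,0,0],[0,0,0],20],[[0,0,0],[0,0,0],20],[[0,0,0],[0,0,0],20]]' 40
```

```text
time_s: 4.35
tool_pos: [0.4895, -0.0455, 0.0924]
tool_rot: [[0.325, 0.946, -0.007], [0.946, -0.325, 0.002], [-0.001, -0.007, -1.0]]
ft_force: [0.6, -0.1, 0.9]
opening: 0.0595
grasp_force: 0.0
time_s: 5.15
tool_pos: [0.4924, -0.046, 0.0156]
tool_rot: [[0.325, 0.946, 0.001], [0.946, -0.325, -0.0], [0.0, 0.002, -1.0]]
ft_force: [-2.8, 0.1, 10.1]
opening: 0.0248
grasp_force: 38.7
```

```bash
python3 -m pendant '[[[0,0,0],[0,0,10],20],[[0,0,0],[0,0,20],20],[[0,0,0],[0,0,35],20],[[0,0,0],[0,0,40],20],[[0,0,0],[0,0,40],20],[[0,0,0],[0,0,40],20],[[0,0,0],[0,0,30],20],[[0,0,0],[0,0,0],20]]' 50
python3 - <<'E'
from h import *
for c in ["top","scene","wrist"]:
    get_image(c)
    for d in outline_of(c,"tray")[:2]: print(c,d["score"],rect(d["region"],get_calibration(c),0.04 if c!="scene" else .03))
    print([(np.round(d["xyz"],4).tolist(),round(d["score"],2)) for d in place_of(c,"tray")[:3]])
s=state();print(s["opening"],s["grasp_force"],s["ft_force"],s["tool_pos"],yaw(s))
E
```

```text
time_s: 5.95
tool_pos: [0.493, -0.0462, 0.2344]
tool_rot: [[0.325, 0.946, 0.007], [0.946, -0.325, -0.002], [0.001, 0.007, -1.0]]
ft_force: [-0.5, 0.6, -1.7]
opening: 0.0239
grasp_force: 49.4
top 0.96 ((406.0628662109375, -385.5115661621094), (132.74522399902344, 189.8249053955078), 88.95918273925781)
top 0.86 ((344.2986755371094, -596.1906127929688), (139.2038116455078, 192.10980224609375), 75.1618423461914)
[([0.3434, -0.6065, 0.0025], 0.9), ([0.4078, -0.3883, 0.0006], 0.79)]
scene 0.8 ((348.80718994140625, -591.6942138671875), (200.27639770507812, 202.612548828125), 73.64372253417969)
[([0.4082, -0.3869, -0.0024], 0.89), ([0.3464, -0.6077, 0.0005], 0.6)]
[]
0.024241732202977824 49.31162506341934 [ 0.23201467  0.62086345 -1.00124797] [ 0.4916057  -0.04589398  0.22857007] -18.954365824066773
```

```bash
python3 -m pendant '[[[0,0,-5],[-6,-24,0],20],[[0,0,-5],[-6,-24,0],20],[[0,0,-5],[-6,-24,0],20],[[0,0,-5],[-6,-24,0],20],[[0,0,-5],[-6,-24,0],20],[[0,0,-5],[-6,-24,0],20],[[0,0,-5],[-6,-24,0],20],[[0,0,-5],[-6,-24,0],20]]'
python3 -m pendant '[[[0,0,-5],[-6,-24,0],20],[[0,0,-5],[-6,-24,0],20],[[0,0,-5],[-6,-24,0],20],[[0,0,-5],[-6,-24,0],20],[[0,0,-5],[-6,-25,0],20],[[0,0,-7],[-6,-28,0],20],[[0,0,0],[0,0,-20],20],[[0,0,0],[0,0,0],20]]'
python3 -m pendant '[[[0,0,0],[0,0,-30],20],[[0,0,0],[0,0,-30],20],[[0,0,0],[0,0,-30],20],[[0,0,0],[0,0,-30],20],[[0,0,0],[0,0,-30],20],[[0,0,0],[0,0,-15],20],[[0,0,0],[0,0,0],20],[[0,0,0],[0,0,0],20]]'
```

```text
time_s: 7.2
tool_pos: [0.4434, -0.2388, 0.2289]
tool_rot: [[0.859, 0.513, -0.0], [0.513, -0.859, 0.0], [-0.0, -0.001, -1.0]]
ft_force: [0.5, -0.3, -1.1]
opening: 0.0235
grasp_force: 49.3
time_s: 8.0
tool_pos: [0.4069, -0.3867, 0.2065]
tool_rot: [[1.0, -0.018, -0.003], [-0.018, -1.0, 0.004], [-0.003, -0.003, -1.0]]
ft_force: [-0.1, 0.5, -2.1]
opening: 0.0241
grasp_force: 49.3
time_s: 8.8
tool_pos: [0.4083, -0.3872, 0.0455]
tool_rot: [[1.0, -0.016, 0.001], [-0.016, -1.0, -0.001], [0.001, 0.001, -1.0]]
ft_force: [0.8, 0.1, -1.8]
opening: 0.0242
grasp_force: 49.4
```

```bash
python3 -m pendant '[[[0,0,0],[0,0,-14],20],[[0,0,0],[0,0,-8],20],[[0,0,0],[0,0,-2],20],[[0,0,0],[0,0,0],20],[[0,0,0],[0,0,0],46],[[0,0,0],[0,0,0],46],[[0,0,0],[0,0,0],46],[[0,0,0],[0,0,0],46]]'
python3 -m pendant '[[[0,0,0],[0,0,15],46],[[0,0,0],[0,0,30],46],[[0,0,0],[0,0,40],46],[[0,0,0],[0,0,40],46],[[0,0,0],[0,0,40],46],[[0,0,0],[0,0,40],46],[[0,0,3],[0,20,20],46],[[0,0,3],[0,30,0],46]]'
python3 -m pendant '[[[0,0,3],[0,45,0],46],[[0,0,3],[0,45,0],46],[[0,0,3],[0,45,0],46],[[0,0,3],[0,45,0],46],[[0,0,3],[0,45,0],46],[[0,0,4],[0,45,0],46],[[0,0,0],[0,45,0],46],[[0,0,0],[0,0,0],46]]'
python3 look.py pics/w2.png post_top pivot clip_mouth tab_top knob_grip swing_arm
python3 - <<'E'
from h import *
get_image("top")
for d in outline_of("top","level")[:3]: print(d["score"],rect(d["region"],get_calibration("top"),0.05))
E
```

```text
time_s: 9.6
tool_pos: [0.4079, -0.387, 0.0203]
tool_rot: [[1.0, -0.017, 0.0], [-0.017, -1.0, -0.0], [0.0, 0.0, -1.0]]
ft_force: [0.3, 0.2, 0.4]
opening: 0.0459
grasp_force: 0.0
time_s: 10.4
tool_pos: [0.4081, -0.3377, 0.2494]
tool_rot: [[0.996, 0.089, 0.003], [0.089, -0.996, -0.004], [0.003, 0.004, -1.0]]
ft_force: [0.3, -0.0, 0.3]
opening: 0.046
grasp_force: 0.0
time_s: 11.2
tool_pos: [0.4073, -0.0175, 0.2467]
tool_rot: [[0.911, 0.413, 0.002], [0.413, -0.911, 0.001], [0.002, 0.0, -1.0]]
ft_force: [0.6, -0.3, 0.6]
opening: 0.0461
grasp_force: 0.0
11.2 [ 0.40728918 -0.01754201  0.24672874] -65.63636777437408 [ 2.07663610e-03  7.60493304e-04 -9.99997555e-01]
[[0.411, 0.874, 0.258, 0.474], [-0.912, 0.394, 0.117, 0.013], [0.001, -0.283, 0.959, 0.419], [0.0, 0.0, 0.0, 1.0]]
post_top [([0.6126, -0.0325, 0.0837], 0.85), ([0.5985, 0.0541, -0.0001], 0.65)]
pivot []
clip_mouth [([0.4063, 0.0798, 0.0456], 0.97)]
tab_top [([0.4606, 0.1052, 0.0718], 0.86)]
knob_grip [([0.5117, 0.1219, 0.092], 0.75)]
0.92 ((404.28076171875, -380.15191650390625), (34.229637145996094, 147.6291046142578), 88.67101287841797)
0.71 ((745.2427368164062, -212.3626251220703), (31.74203109741211, 163.47840881347656), 88.01129150390625)
0.59 ((353.76837158203125, -76.55043029785156), (24.484790802001953, 72.42382049560547), 50.36419677734375)Traceback (most recent call last):
  File "look.py", line 7, in <module>
    print(t,[(np.round(d["xyz"],4).tolist(),round(d["score"],2)) for d in place_of("wrist",t)[:3]])
                                                                          ~~~~~~~~^^^^^^^^^^^
ValueError: it knows: case, clip_mouth, fixture, glue, hammer, jar, knob_grip, level, pivot, post_top, screwdriver, tab_top, tape, tin, tray, wrench
```

View pics/w2.png

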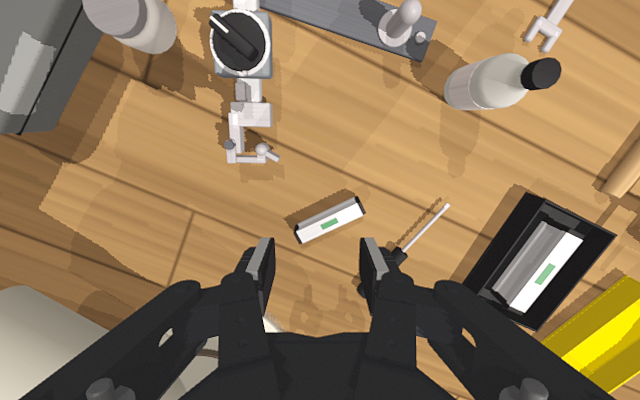

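The level lies in the black tray at (545,270). The arm shows at (240,45)-(240,160), with the tab at its middle and the knob at (238,38). Next I fit the geometry and the tab arc.

```bash
cat > fit.py <<'E'
from h import *
from scipy.optimize import least_squares
pv=[[.586,.154]]
cm=[[.413,.079],[.411,.077],[.404,.083],[.4063,.0798]];tb=[[.461,.103],[.4641,.1063],[.4606,.1052]];kn=[[.510,.121],[.511,.122],[.5117,.1219]];po=[[.611,-.036],[.61,-.029],[.6114,-.0329],[.6126,-.0325]]
def f(v):
    p=v[:2];u=lambda a:np.array([np.cos(a),np.sin(a)])
    r=[p-np.array(pv)]
    for L,a,m in [(.19,v[2],cm),(.135,v[2],tb),(.085,v[2],kn),(.19,v[3],po)]: r.append(p+L*u(a)-np.array(m))
    return np.vstack(r).ravel()
s=least_squares(f,[.588,.154,-2.7,-1.44],loss="soft_l1",f_scale=.002);v=s.x
print(v,np.degrees(v[2:]),np.abs(s.fun).max(),np.degrees(v[3]-v[2]))
for a in np.degrees(v[2])+np.arange(0,80,6): print(round(a,1),np.round(1000*(v[:2]+.135*np.array([np.cos(np.radians(a)),np.sin(np.radians(a))])),1))
a=v[3];print("home",1000*(v[:2]+.135*np.array([np.cos(a),np.sin(a)])))
E
python3 fit.py
python3 - <<'E'
from h import *
s=state();print(s["tool_pos"],yaw(s))
im=cv2.imread("pics/w2.png");cv2.imwrite("pics/w2c.png",cv2.resize(im[0:180,180:300],None,fx=4,fy=3.3,interpolation=cv2.INTER_CUBIC))
E
```

```text
[ 0.58651132  0.15515341 -2.74120382 -1.44002554] [-157.05940987  -82.50738561] 0.007538518360382218 74.55202426483677
-157.1 [462.2 102.5]
-151.1 [468.4  89.8]
-145.1 [475.8  77.8]
-139.1 [484.5  66.7]
-133.1 [494.3  56.5]
-127.1 [505.2  47.4]
-121.1 [516.9  39.5]
-115.1 [529.3  32.9]
-109.1 [542.4  27.6]
-103.1 [556.   23.6]
-97.1 [569.9  21.2]
-91.1 [584.   20.2]
-85.1 [598.1  20.7]
-79.1 [612.1  22.6]
home [604.11510741  21.30608421]
[ 0.40782744 -0.02282951  0.24521245] -66.0559331263303
```

View pics/w2c.png

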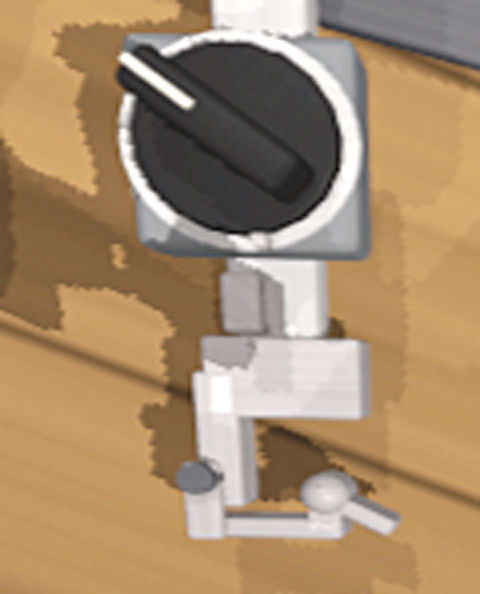

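The crop shows the knob's white pointer to the upper left, which puts it about 125-130° clockwise from the clamp direction. The tab sits between the head and the clamp block. I'll straddle the tab with open fingers.

```bash
python3 -m pendant '[[[0,0,0],[9,21,-10],50],[[0,0,0],[9,21,-15],50],[[0,0,0],[9,21,-15],50],[[0,0,0],[9,21,-15],50],[[0,0,-1],[9,21,-15],50],[[0,0,0],[9,21,-15],50],[[0,0,0],[0,0,0],50],[[0,0,0],[0,0,0],50]]'
python3 look.py pics/w3.png clip_mouth tab_top knob_grip
python3 - <<'E'
from h import *
for c in ["scene","top"]:
    get_image(c)
    for t in ["tab_top","clip_mouth","pivot"]: print(c,t,[(np.round(d["xyz"],4).tolist(),round(d["score"],2)) for d in place_of(c,t)[:2]])
E
```

```text
time_s: 12.4
tool_pos: [0.4618, 0.1037, 0.1599]
tool_rot: [[0.92, 0.392, -0.001], [0.392, -0.92, -0.0], [-0.001, -0.0, -1.0]]
ft_force: [-0.5, -0.3, 0.7]
opening: 0.0501
grasp_force: 0.0
12.4 [0.4617696  0.10368912 0.15988968] -66.95164439158903 [-1.16595272e-03 -1.26386132e-04 -9.99999312e-01]
[[0.39, 0.882, 0.264, 0.53], [-0.921, 0.374, 0.112, 0.132], [0.0, -0.286, 0.958, 0.332], [0.0, 0.0, 0.0, 1.0]]
clip_mouth [([0.4061, 0.0794, 0.0474], 0.66), ([0.4059, 0.3877, 0.0043], 0.26)]
tab_top [([0.4646, 0.1037, 0.0714], 0.81), ([0.5879, -0.1547, 0.001], 0.72)]
knob_grip [([0.5112, 0.1226, 0.0894], 0.57)]
0.89 ((366.3045349121094, -32.34496307373047), (29.95230484008789, 100.67240905761719), 66.5881118774414)
0.74 ((391.8807067871094, -339.91717529296875), (135.3778839111328, 63.076637268066406), 41.055213928222656)
scene tab_top [([0.4612, 0.1004, 0.0711], 0.56), ([0.6821, -0.4331, 0.0007], 0.47)]
scene clip_mouth [([0.4125, 0.0796, 0.0402], 0.82)]
scene pivot [([0.5867, 0.1537, 0.053], 0.7)]
top tab_top [([0.4596, 0.1036, 0.0745], 0.39)]
top clip_mouth [([0.4111, 0.085, 0.0459], 0.5)]
top pivot [([0.5849, 0.1571, 0.0581], 0.87)]
```

View pics/w3.png

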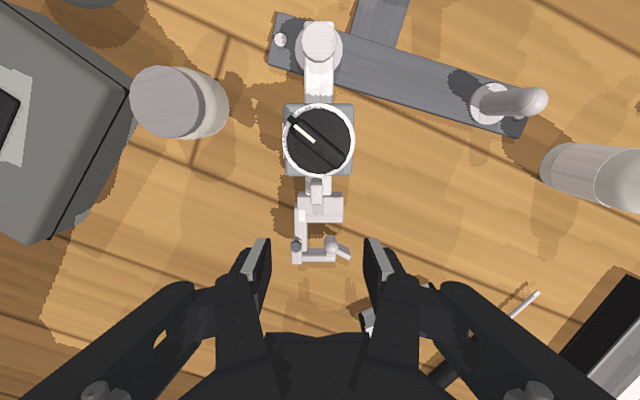

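The tab at (316,187) is centred between the fingers at (258,260) and (378,260). I'll descend and close on it gently.

```bash
python3 -m pendant '[[[0,0,0],[0,0,-25],50],[[0,0,0],[0,0,-25],50],[[0,0,0],[0,0,-25],50],[[0,0,0],[0,0,-20],50],[[0,0,0],[0,0,-13],50],[[0,0,0],[0,0,0],50],[[0,0,0],[0,0,0],50],[[0,0,0],[0,0,0],50]]' 25
python3 -m pendant '[[[0,0,0],[0,0,0],30],[[0,0,0],[0,0,0],20],[[0,0,0],[0,0,0],14],[[0,0,0],[0,0,0],8],[[0,0,0],[0,0,0],8],[[0,0,0],[0,0,0],8],[[0,0,0],[0,0,0],8],[[0,0,0],[0,0,0],8]]' 25
```

```text
time_s: 13.85
tool_pos: [0.4625, 0.1041, 0.0533]
tool_rot: [[0.92, 0.392, 0.002], [0.392, -0.92, 0.0], [0.002, 0.0, -1.0]]
ft_force: [-0.2, -0.3, 0.1]
opening: 0.0501
grasp_force: 0.0
time_s: 14.65
tool_pos: [0.4618, 0.1041, 0.0521]
tool_rot: [[0.92, 0.391, -0.0], [0.391, -0.92, 0.0], [-0.0, -0.0, -1.0]]
ft_force: [0.6, -0.2, 1.2]
opening: 0.0083
grasp_force: 0.0
```

```bash
python3 -m pendant '[[[0,0,0],[0,0,0],0],[[0,0,0],[0,0,0],0],[[0,0,0],[0,0,0],0],[[0,0,0],[0,0,0],0],[[0,0,0],[0,0,0],0],[[0,0,0],[0,0,0],0],[[0,0,0],[0,0,0],0],[[0,0,0],[0,0,0],0]]' 25
```

```text
time_s: 15.45
tool_pos: [0.4618, 0.1041, 0.0522]
tool_rot: [[0.92, 0.391, 0.0], [0.391, -0.92, 0.0], [0.0, -0.0, -1.0]]
ft_force: [-0.6, 0.2, 0.5]
opening: 0.0002
grasp_force: 0.0
```

```bash
python3 look.py pics/w4.png tab_top
```

```text
15.45 [0.46183567 0.10408349 0.05217833] -66.95230872531728 [ 2.98139746e-05  1.28958362e-04 -9.99999991e-01]
[[0.39, 0.883, 0.263, 0.53], [-0.921, 0.374, 0.112, 0.133], [0.0, -0.285, 0.958, 0.224], [0.0, 0.0, 0.0, 1.0]]
tab_top [([0.4607, 0.1051, 0.0733], 0.94)]
```

View pics/w4.png

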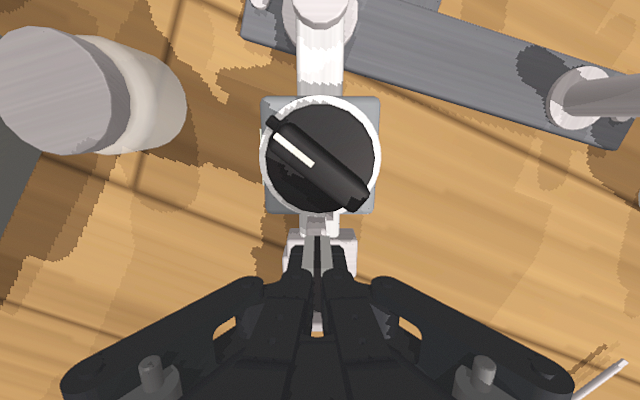

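Run:
```python
from h import *
c=get_calibration("wrist");s=state();R=np.array(s["tool_rot"]);t=np.array(s["tool_pos"])
P=[t,t-.019*R[:,2],t-.011*R[:,0],t+.011*R[:,0]]
p=np.array([.5865,.1552]);u=np.array([np.cos(-2.7412),np.sin(-2.7412)])
for r in (.118,.125,.135,.145,.16): P.append(np.r_[p+r*u,.072]);P.append(np.r_[p+r*u,.042])
print(np.round(proj(c,np.array(P))))
im=cv2.imread("pics/w4.png");cv2.imwrite("pics/w4c.png",cv2.resize(im[190:340,240:400],None,fx=4,fy=4,interpolation=cv2.INTER_CUBIC))
```

```text
[[317. 231.]
 [317. 244.]
 [317. 247.]
 [317. 216.]
 [319. 218.]
 [319. 203.]
 [319. 229.]
 [319. 212.]
 [319. 245.]
 [319. 226.]
 [319. 260.]
 [319. 239.]
 [319. 282.]
 [319. 258.]]
```

View pics/w4c.png

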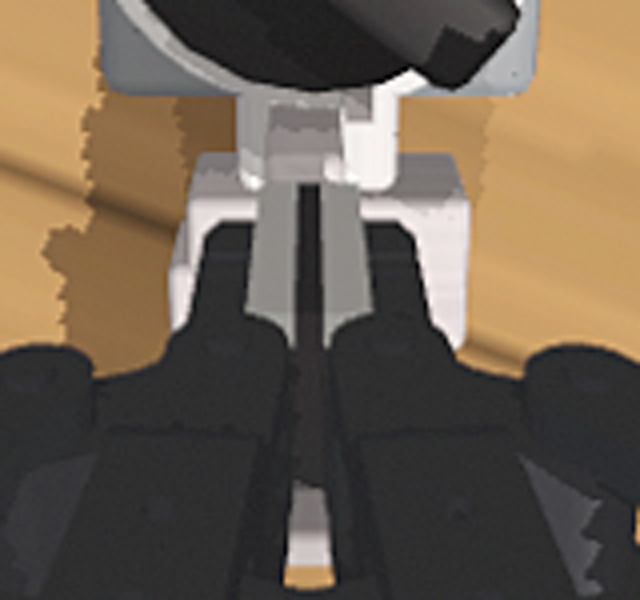

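Run:
```python
from h import *
c=get_calibration("wrist");p=np.array([.5865,.1552]);a=-2.7412;u=np.array([np.cos(a),np.sin(a)])
n=np.array([-u[1],u[0]])
def q(lbl,uv,z):
    d=unproj(c,uv,z)[0,:2]-p; print(lbl,uv,z,"r",round(1000*d@u,1),"closing",round(1000*d@n,1))
q("head near",(320,213.5),.07);q("head far",(320,96),.07);q("knob c",(320,155),.078)
q("tab pivot end",(316,216),.072);q("tab visible end",(316,236),.072);q("block start",(320,229),.042);q("block start",(320,229),.055)
q("padtip",(317,236),.052);q("padtip",(317,236),.071)
im=cv2.imread("pics/w3.png");cv2.imwrite("pics/w3c.png",cv2.resize(im[90:280,250:390],None,fx=4,fy=3.1,interpolation=cv2.INTER_CUBIC))
```

```text
head near (320, 213.5) 0.07 r 115.9 closing 0.4
head far (320, 96) 0.07 r 51.9 closing 0.2
knob c (320, 155) 0.078 r 81.1 closing 0.2
tab pivot end (316, 216) 0.072 r 116.7 closing -1.9
tab visible end (316, 236) 0.072 r 129.2 closing -1.9
block start (320, 229) 0.042 r 137.3 closing 0.8
block start (320, 229) 0.055 r 131.9 closing 0.6
padtip (317, 236) 0.052 r 138.1 closing -1.3
padtip (317, 236) 0.071 r 129.6 closing -1.4
```

View pics/w3c.png

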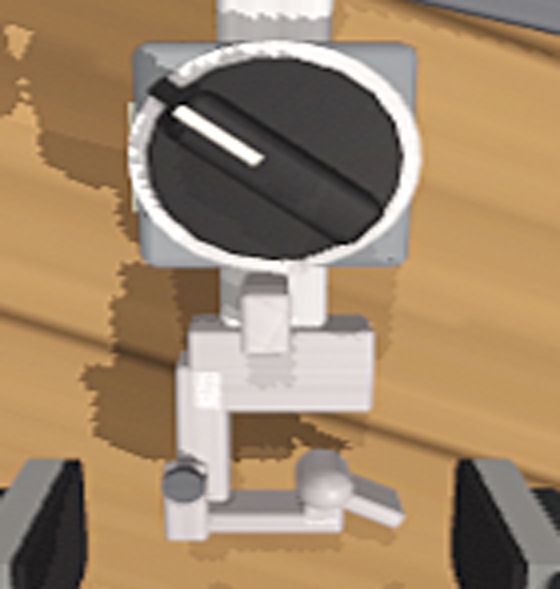

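The crop shows the tab top at about (266,320) and, in the earlier view, the closed fingers hiding it. They appear to have closed above the tab without contact, so I'll open, go lower and try again.

```bash
python3 -m pendant '[[[0,0,0],[0,0,0],40],[[0,0,0],[0,0,0],40],[[0,0,0],[0,0,0],40],[[0,0,0],[0,0,0],40],[[0,0,0],[0,0,-3],40],[[0,0,0],[0,0,-3],40],[[0,0,0],[0,0,0],40],[[0,0,0],[0,0,0],40]]' 20
python3 -m pendant '[[[0,0,0],[0,0,0],30],[[0,0,0],[0,0,0],20],[[0,0,0],[0,0,0],10],[[0,0,0],[0,0,0],0],[[0,0,0],[0,0,0],0],[[0,0,0],[0,0,0],0],[[0,0,0],[0,0,0],0],[[0,0,0],[0,0,0],0]]' 20
```

```text
time_s: 16.4
tool_pos: [0.4617, 0.1041, 0.046]
tool_rot: [[0.92, 0.392, -0.0], [0.392, -0.92, 0.0], [-0.0, -0.0, -1.0]]
ft_force: [-0.7, 1.0, 0.4]
opening: 0.0405
grasp_force: 0.0
time_s: 17.2
tool_pos: [0.4618, 0.1041, 0.0462]
tool_rot: [[0.92, 0.391, -0.0], [0.391, -0.92, 0.0], [0.0, -0.0, -1.0]]
ft_force: [0.3, 0.3, -0.2]
opening: -0.0001
grasp_force: 0.0
```

```bash
python3 -m pendant '[[[0,0,0],[0,0,0],40],[[0,0,0],[0,0,0],40],[[0,0,0],[0,0,0],40],[[0,0,0],[0,0,0],40],[[0,0,0],[0,0,-3],40],[[0,0,0],[0,0,-3],40],[[0,0,0],[0,0,-3],40],[[0,0,0],[0,0,0],40]]' 20
python3 -m pendant '[[[0,0,0],[0,0,0],30],[[0,0,0],[0,0,0],20],[[0,0,0],[0,0,0],10],[[0,0,0],[0,0,0],0],[[0,0,0],[0,0,0],0],[[0,0,0],[0,0,0],0],[[0,0,0],[0,0,0],0],[[0,0,0],[0,0,0],0]]' 20
python3 - <<'E'
from h import *
for c in ["scene","wrist"]:
    im=get_image(c);cal=get_calibration(c);cv2.imwrite(f"pics/{c}5.png",im[:,:,::-1])
    for t in ["tab_top","clip_mouth","knob_grip"]: print(c,t,[(np.round(d["xyz"],4).tolist(),round(d["score"],2)) for d in place_of(c,t)[:2]])
    print(proj(cal,np.array([state()["tool_pos"]])))
a=cv2.imread("pics/scene5.png");b=cv2.imread("pics/wrist5.png")
A=cv2.resize(a[190:290,330:430],None,fx=4,fy=4,interpolation=cv2.INTER_CUBIC)
B=cv2.resize(b[190:290,270:370],None,fx=4,fy=4,interpolation=cv2.INTER_CUBIC)
cv2.imwrite("pics/comb5.png",np.hstack([A,B]))
E
```

```text
time_s: 18.0
tool_pos: [0.4615, 0.104, 0.0366]
tool_rot: [[0.92, 0.391, -0.001], [0.391, -0.92, 0.0], [-0.001, -0.0, -1.0]]
ft_force: [0.4, -0.2, 0.7]
opening: 0.0401
grasp_force: 0.0
time_s: 18.8
tool_pos: [0.4619, 0.1041, 0.0373]
tool_rot: [[0.92, 0.392, 0.0], [0.392, -0.92, 0.0], [0.0, -0.0, -1.0]]
ft_force: [-1.6, -0.3, 5.3]
opening: 0.011
grasp_force: 21.0
scene tab_top [([0.4626, 0.1003, 0.0744], 0.63)]
scene clip_mouth [([0.4148, 0.0802, 0.0442], 0.83)]
scene knob_grip [([0.5086, 0.121, 0.0933], 0.76)]
[[389.56341751 244.10992562]]
wrist tab_top [([0.4647, 0.1011, 0.0673], 0.59)]
wrist clip_mouth [([0.4072, 0.0777, 0.0472], 0.79)]
wrist knob_grip [([0.5103, 0.1233, 0.0896], 0.59), ([0.4615, 0.1013, 0.0717], 0.44)]
[[316.7201226  231.38103118]]
```

Gripped the tab now (11 mm, 21 N). The fingertips really end well above the reported TCP. I'll go 4 mm deeper and start the swing.

```bash
python3 -m pendant '[[[0,0,0],[0,0,0],24],[[0,0,0],[0,0,0],24],[[0,0,0],[0,0,-2],24],[[0,0,0],[0,0,-2],24],[[0,0,0],[0,0,0],0],[[0,0,0],[0,0,0],0],[[0,0,0],[0,0,0],0],[[0,0,0],[0,0,0],0]]' 25
python3 -m pendant '[[[0,0,3],[3,-6,0],0],[[0,0,3],[3,-6,0],0],[[0,0,0],[0,0,0],0],[[0,0,0],[0,0,0],0],[[0,0,0],[0,0,0],0],[[0,0,0],[0,0,0],0],[[0,0,0],[0,0,0],0],[[0,0,0],[0,0,0],0]]'
python3 - <<'E'
from h import *
s=state();print(s["tool_pos"],yaw(s),s["ft_force"],s["ft_torque"])
for c in ["scene","top","wrist"]:
    get_image(c)
    for t in ["tab_top","clip_mouth","knob_grip"]: print(c,t,[(np.round(d["xyz"],4).tolist(),round(d["score"],2)) for d in place_of(c,t)[:1]])
E
```

```text
time_s: 20.0
tool_pos: [0.4616, 0.104, 0.0329]
tool_rot: [[0.92, 0.391, -0.001], [0.391, -0.92, 0.0], [-0.0, -0.0, -1.0]]
ft_force: [0.9, -0.2, -7.3]
opening: 0.0111
grasp_force: 27.2
time_s: 20.8
tool_pos: [0.4672, 0.0921, 0.0329]
tool_rot: [[0.875, 0.484, -0.001], [0.484, -0.875, -0.0], [-0.001, -0.0, -1.0]]
ft_force: [-3.9, -4.2, -6.1]
opening: 0.0109
grasp_force: 27.3
[0.46718108 0.09214697 0.03287084] -61.02786439453417 [-3.88891422 -4.16938363 -6.14700395] [-0.69076539  0.6584104  -0.10169918]
scene tab_top [([0.4699, 0.0891, 0.0731], 0.68)]
scene clip_mouth [([0.4219, 0.0613, 0.0412], 0.85)]
scene knob_grip [([0.5137, 0.1151, 0.0929], 0.57)]
top tab_top [([0.4668, 0.0917, 0.074], 0.56)]
top clip_mouth [([0.4186, 0.0641, 0.0453], 0.39)]
top knob_grip [([0.7622, -0.219, 0.0047], 0.47)]
wrist tab_top [([0.4682, 0.0918, 0.0696], 0.97)]
wrist clip_mouth [([0.4173, 0.0643, 0.0448], 0.81)]
wrist knob_grip [([0.5135, 0.1161, 0.0912], 0.67)]
```

```bash
python3 -m pendant '[[[0,0,6],[7.3,-12.1,0],0],[[0,0,6],[8.4,-11.3,0],0],[[0,0,6],[9.7,-10.3,0],0],[[0,0,6],[10.6,-9.3,0],0],[[0,0,6],[11.6,-8.2,0],0],[[0,0,6],[12.3,-6.8,0],0],[[0,0,6],[13,-5.6,0],0],[[0,0,0],[0,0,0],0]]' 25
python3 - <<'E'
from h import *
s=state();print(s["tool_pos"],yaw(s),s["ft_force"],s["ft_torque"])
for c in ["scene","top","wrist"]:
    get_image(c)
    for t in ["tab_top","clip_mouth","knob_grip","post_top"]: print(c,t,[(np.round(d["xyz"],4).tolist(),round(d["score"],2)) for d in place_of(c,t)[:1]])
E
```

```text
time_s: 22.2
tool_pos: [0.5416, 0.0282, 0.0329]
tool_rot: [[0.324, 0.946, 0.0], [0.946, -0.324, 0.0], [0.0, 0.0, -1.0]]
ft_force: [-1.0, -2.0, -3.5]
opening: 0.0111
grasp_force: 27.7
[0.54159921 0.02817158 0.03288622] -18.912107600379155 [-0.99641051 -1.95685251 -3.49174469] [-0.33992007  0.12396667  0.14758986]
scene tab_top [([0.5449, 0.0268, 0.0722], 0.8)]
scene clip_mouth [([0.5276, -0.0261, 0.0403], 0.75)]
scene knob_grip [([0.5593, 0.0731, 0.0926], 0.57)]
scene post_top [([0.6124, -0.034, 0.0867], 0.68)]
top tab_top [([0.5419, 0.0288, 0.0736], 0.71)]
top clip_mouth [([0.6104, -0.0296, 0.0884], 0.66)]
top knob_grip [([0.5806, 0.4048, -0.001], 0.35)]
top post_top [([0.6105, -0.0288, 0.0838], 0.55)]
wrist tab_top [([0.5425, 0.0281, 0.0704], 0.92)]
wrist clip_mouth [([0.5186, -0.0261, 0.0457], 0.89)]
wrist knob_grip [([0.5596, 0.0782, 0.0902], 0.89)]
wrist post_top [([0.6105, -0.0329, 0.0843], 0.72)]
```

```bash
python3 -m pendant '[[[0,0,6],[13.5,-4.1,0],0],[[0,0,6],[13.9,-2.7,0],0],[[0,0,2],[4.6,-0.6,0],0],[[0,0,2],[4.7,-0.5,0],0],[[0,0,2],[4.7,-0.3,0],0],[[0,0,0],[0,0,0],0],[[0,0,0],[0,0,0],0],[[0,0,0],[0,0,0],0]]' 40
python3 -m pendant '[[[0,0,1],[2.3,0,0],0],[[0,0,1],[2.4,0,0],0],[[0,0,1],[2.3,0,0],0],[[0,0,1],[2.4,0.1,0],0],[[0,0,0],[0,0,0],0],[[0,0,0],[0,0,0],0],[[0,0,0],[0,0,0],0],[[0,0,0],[0,0,0],0]]'
python3 - <<'E'
from h import *
s=state();print(s["tool_pos"],yaw(s),s["ft_force"],s["ft_torque"])
for c in ["scene","top","wrist"]:
    get_image(c)
    for t in ["tab_top","clip_mouth","knob_grip","post_top"]: print(c,t,[(np.round(d["xyz"],4).tolist(),round(d["score"],2)) for d in place_of(c,t)[:1]])
E
```

```text
time_s: 23.75
tool_pos: [0.5819, 0.0207, 0.033]
tool_rot: [[0.017, 1.0, -0.0], [1.0, -0.017, 0.001], [0.001, -0.0, -1.0]]
ft_force: [0.2, 5.5, -15.2]
opening: 0.0107
grasp_force: 43.6
time_s: 24.55
tool_pos: [0.591, 0.0207, 0.033]
tool_rot: [[-0.053, 0.999, -0.001], [0.999, 0.053, 0.0], [0.001, -0.001, -1.0]]
ft_force: [-2.6, 4.9, -14.3]
opening: 0.0107
grasp_force: 43.8
[0.59103035 0.02069698 0.03301815] 3.040336404521405 [ -2.62043466   4.88829688 -14.27539949] [ 0.89291915  0.35389679 -0.00968366]
scene tab_top [([0.5937, 0.0213, 0.0708], 0.61)]
scene clip_mouth [([0.408, -0.3877, 0.0009], 0.72)]
scene knob_grip [([0.594, 0.0694, 0.0924], 0.81)]
scene post_top [([0.4057, -0.387, -0.001], 0.64)]
top tab_top [([0.592, 0.0193, 0.0736], 0.72)]
top clip_mouth []
top knob_grip [([0.5823, 0.1537, 0.0577], 0.64)]
top post_top [([0.6111, -0.0309, 0.0863], 0.78)]
wrist tab_top [([0.5951, 0.0211, 0.0693], 0.69)]
wrist clip_mouth [([0.5921, -0.0345, 0.0475], 0.87)]
wrist knob_grip [([0.5931, 0.0726, 0.0906], 0.58)]
wrist post_top []
```

```bash
python3 -m pendant '[[[0,0,1],[2.4,0,0],0],[[0,0,1],[2.3,0.1,0],0],[[0,0,0],[0,0,0],0],[[0,0,0],[0,0,0],0],[[0,0,0],[0,0,0],0],[[0,0,0],[0,0,0],0],[[0,0,0],[0,0,0],0],[[0,0,0],[0,0,0],0]]'
python3 -m pendant '[[[0,0,1],[2.3,0.1,0],0],[[0,0,1],[2.4,0.2,0],0],[[0,0,0],[0,0,0],0],[[0,0,0],[0,0,0],0],[[0,0,0],[0,0,0],0],[[0,0,0],[0,0,0],0],[[0,0,0],[0,0,0],0],[[0,0,0],[0,0,0],0]]'
```

```text
time_s: 26.1
tool_pos: [0.596, 0.021, 0.033]
tool_rot: [[-0.088, 0.996, -0.0], [0.996, 0.088, 0.001], [0.001, -0.0, -1.0]]
ft_force: [0.7, 7.4, -15.2]
opening: 0.0105
grasp_force: 43.6
time_s: 26.9
tool_pos: [0.601, 0.0214, 0.033]
tool_rot: [[-0.123, 0.992, 0.0], [0.992, 0.123, 0.001], [0.001, 0.0, -1.0]]
ft_force: [2.7, 7.6, -16.5]
opening: 0.0103
grasp_force: 43.4
```

```bash
python3 -m pendant '[[[0,0,0.5],[1.2,0.1,0],0],[[0,0,0],[0,0,0],0],[[0,0,0],[0,0,0],0],[[0,0,0],[0,0,0],0],[[0,0,0],[0,0,0],0],[[0,0,0],[0,0,0],0],[[0,0,0],[0,0,0],0],[[0,0,0],[0,0,0],0]]'
python3 -m pendant '[[[0,0,0.5],[1.2,0.1,0],0],[[0,0,0],[0,0,0],0],[[0,0,0],[0,0,0],0],[[0,0,0],[0,0,0],0],[[0,0,0],[0,0,0],0],[[0,0,0],[0,0,0],0],[[0,0,0],[0,0,0],0],[[0,0,0],[0,0,0],0]]'
python3 - <<'E'
from h import *
for c in ["scene","top","wrist"]:
    get_image(c)
    for t in ["tab_top","clip_mouth","knob_grip","post_top"]: print(c,t,[(np.round(d["xyz"],4).tolist(),round(d["score"],2)) for d in place_of(c,t)[:1]])
E
```

```text
time_s: 27.7
tool_pos: [0.6019, 0.0215, 0.0331]
tool_rot: [[-0.131, 0.991, -0.0], [0.991, 0.131, 0.001], [0.001, -0.0, -1.0]]
ft_force: [-0.5, 8.1, -14.6]
opening: 0.0105
grasp_force: 43.7
time_s: 28.5
tool_pos: [0.6021, 0.0216, 0.033]
tool_rot: [[-0.14, 0.99, -0.002], [0.99, 0.14, 0.001], [0.001, -0.002, -1.0]]
ft_force: [-9.0, 7.4, -8.5]
opening: 0.0104
grasp_force: 44.3
scene tab_top [([0.6049, 0.0193, 0.069], 0.68)]
scene clip_mouth [([0.6156, -0.0364, 0.0439], 0.72)]
scene knob_grip [([0.5994, 0.0708, 0.0915], 0.56)]
scene post_top [([0.6118, -0.0327, 0.0825], 0.8)]
top tab_top [([0.6014, 0.0238, 0.0722], 0.71)]
top clip_mouth []
top knob_grip [([0.5989, 0.0679, 0.0898], 0.71)]
top post_top [([0.6116, -0.0292, 0.085], 0.69)]
wrist tab_top [([0.6036, 0.0199, 0.0704], 0.58)]
wrist clip_mouth []
wrist knob_grip [([0.601, 0.0732, 0.0912], 0.59)]
wrist post_top []
```

```bash
python3 -m pendant '[[[0,0,0],[1,0.1,0],0],[[0,0,0],[1,0.1,0],0],[[0,0,0],[0,0,0],0],[[0,0,0],[0,0,0],0],[[0,0,0],[0,0,0],0],[[0,0,0],[0,0,0],0],[[0,0,0],[0,0,0],0],[[0,0,0],[0,0,0],0]]'
```

```text
time_s: 30.05
tool_pos: [0.6022, 0.0216, 0.0329]
tool_rot: [[-0.14, 0.99, -0.007], [0.99, 0.14, 0.001], [0.001, -0.007, -1.0]]
ft_force: [-27.5, 5.1, 2.0]
opening: 0.0107
grasp_force: 45.6
```

It hits the home stop: 27 N with no further motion, and the tool is at the predicted home position. I'll release, rise and measure the knob.

```bash
python3 -m pendant '[[[0,0,0],[-2,0,0],0],[[0,0,0],[0,0,0],26],[[0,0,0],[0,0,0],30],[[0,0,0],[0,0,0],34],[[0,0,0],[0,0,10],34],[[0,0,0],[0,0,30],34],[[0,0,0],[0,0,40],34],[[0,0,0],[0,0,40],34]]'
python3 - <<'E'
from h import *
from scipy import ndimage
s=state();print(s["tool_pos"],yaw(s),s["ft_force"])
c=get_calibration("wrist");im=get_image("wrist");cv2.imwrite("pics/w6.png",im[:,:,::-1])
for t in ["tab_top","clip_mouth","knob_grip","post_top"]: print(t,[(np.round(d["xyz"],4).tolist(),round(d["score"],2)) for d in place_of("wrist",t)[:1]])
k=np.array([.5985,.071]);
a=np.arange(-.032,.0321,.0005);X,Y=np.meshgrid(a,a)
for z in (.104,):
    uv=proj(c,np.c_[k[0]+X.ravel(),k[1]+Y.ravel(),np.full(X.size,z)]).astype(np.float32)
    rec=cv2.remap(im,uv[:,0].reshape(X.shape),uv[:,1].reshape(X.shape),cv2.INTER_LINEAR)
g=rec.min(2);m=(g>150)&(X**2+Y**2<.027**2);l,n=ndimage.label(m)
for i in range(1,n+1):
    q=l==i
    if q.sum()>15:
        pts=np.c_[X[q],Y[q]];w,V=np.linalg.eigh(np.cov(pts.T));print(q.sum(),pts.mean(0)*1000,np.sqrt(w)*1000,np.degrees(np.arctan2(V[1,1],V[0,1])))
cv2.imwrite("pics/rec6.png",cv2.hconcat([cv2.resize(rec[::-1,:,::-1],(400,400)),cv2.resize(im[:,:,::-1][0:300,170:470],(400,400))]))
E
```

```text
time_s: 30.85
tool_pos: [0.6032, 0.0211, 0.1555]
tool_rot: [[-0.14, 0.99, 0.0], [0.99, 0.14, -0.0], [-0.0, 0.0, -1.0]]
ft_force: [1.3, 0.4, 0.4]
opening: 0.0341
grasp_force: 0.0
[0.60319155 0.02108527 0.15548261] 8.04011490143723 [1.28799739 0.35150517 0.40887322]
tab_top [([0.6041, 0.0211, 0.0708], 0.73)]
clip_mouth [([0.6072, -0.0342, 0.046], 0.89)]
knob_grip [([0.5998, 0.0732, 0.0932], 0.91)]
post_top [([0.611, -0.0315, 0.0867], 0.66)]
918 [  3.0043573  -16.61819172] [ 8.36915482 17.370198  ] -167.79410813399423
187 [-13.0802139    7.60160428] [0.69660084 5.66616505] 148.83804903366163
```

View pics/rec6.png

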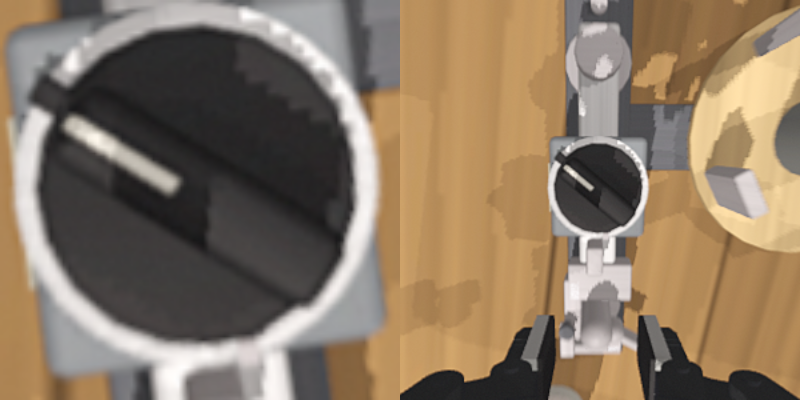

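The right half shows the post seated in the clamp's mouth at (595,315) and the arm along the rail. The rectified knob on the left has its pointer at 149° in the world, so it's about 129° clockwise of zero. I'll turn the gripper to match the bar.

```bash
python3 -m pendant '[[[0,0,-8],[0,6,0],40],[[0,0,-8],[0,6,0],40],[[0,0,-8],[0,6,0],40],[[0,0,-8],[0,6,0],40],[[0,0,-8],[-1,6,0],40],[[0,0,-8],[-1,6,0],40],[[0,0,-8],[-1,6,0],40],[[0,0,-8],[-1,6,0],40]]'
python3 -m pendant '[[[0,0,-8],[0,2.4,0],40],[[0,0,-8],[0,0,0],40],[[0,0,-8],[0,0,0],40],[[0,0,-8],[0,0,0],40],[[0,0,-8],[0,0,0],40],[[0,0,-8],[0,0,0],40],[[0,0,-8],[0,0,0],40],[[0,0,-8],[0,0,0],40]]'
python3 -m pendant '[[[0,0,-1],[0,0,-20],40],[[0,0,0],[0,0,-20],40],[[0,0,0],[0,0,-20],40],[[0,0,0],[0,0,-15],40],[[0,0,0],[0,0,-10],40],[[0,0,0],[0,0,0],40],[[0,0,0],[0,0,0],40],[[0,0,0],[0,0,0],40]]'
python3 - <<'E'
from h import *
s=state();print(s["tool_pos"],yaw(s),s["q"][5]);get_image("wrist")
print([(np.round(d["xyz"],4).tolist(),round(d["score"],2)) for d in place_of("wrist","knob_grip")[:1]])
E
```

```text
time_s: 31.9
tool_pos: [0.5987, 0.0694, 0.1519]
tool_rot: [[0.832, 0.555, -0.002], [0.555, -0.832, 0.0], [-0.002, -0.001, -1.0]]
ft_force: [-0.1, 0.5, 0.2]
opening: 0.0398
grasp_force: 0.0
time_s: 32.7
tool_pos: [0.5988, 0.0715, 0.1519]
tool_rot: [[0.864, -0.504, -0.002], [-0.504, -0.864, 0.0], [-0.002, 0.001, -1.0]]
ft_force: [0.4, 1.2, -0.9]
opening: 0.0401
grasp_force: 0.0
time_s: 33.5
tool_pos: [0.5998, 0.0716, 0.0691]
tool_rot: [[0.858, -0.514, 0.001], [-0.514, -0.858, 0.0], [0.001, -0.001, -1.0]]
ft_force: [-0.2, 0.2, 0.6]
opening: 0.0402
grasp_force: 0.0
[0.59978749 0.07157    0.06909275] -120.95185622749123 2.10222549185468
[([0.6027, 0.0723, 0.0905], 0.72)]
```

```bash
python3 -m pendant '[[[0,0,0],[-1,0,-5],40],[[0,0,0],[0,0,-5],40],[[0,0,0],[0,0,-1],30],[[0,0,0],[0,0,0],20],[[0,0,0],[0,0,0],0],[[0,0,0],[0,0,0],0],[[0,0,0],[0,0,0],0],[[0,0,0],[0,0,0],0]]' 25
```

```text
time_s: 34.4
tool_pos: [0.5979, 0.0709, 0.0572]
tool_rot: [[0.857, -0.515, -0.001], [-0.515, -0.857, -0.001], [-0.0, 0.001, -1.0]]
ft_force: [-6.1, -5.8, 1.6]
opening: 0.0134
grasp_force: 27.4
```

```bash
python3 -m pendant '[[[0,0,0],[-0.6,-0.8,0],0],[[0,0,4],[0,0,0],0],[[0,0,4],[0,0,0],0],[[0,0,4],[0,0,0],0],[[0,0,0],[0,0,0],0],[[0,0,0],[0,0,0],0],[[0,0,0],[0,0,0],0],[[0,0,0],[0,0,0],0]]' 30
python3 -c "
from h import *
s=state();print(yaw(s),s['tool_pos'],s['ft_force'],s['ft_torque'])"
python3 -m pendant '[[[0,0,6],[0,0,0],0],[[0,0,6],[0,0,0],0],[[0,0,6],[0,0,0],0],[[0,0,6],[0,0,0],0],[[0,0,6],[0,0,0],0],[[0,0,6],[0,0,0],0],[[0,0,6],[0,0,0],0],[[0,0,0],[0,0,0],0]]'
python3 -c "
from h import *
s=state();print(yaw(s),s['tool_pos'],s['ft_force'],s['ft_torque'])"
```

```text
time_s: 35.2
tool_pos: [0.5978, 0.0709, 0.0572]
tool_rot: [[0.945, -0.326, 0.0], [-0.326, -0.945, 0.0], [0.0, -0.0, -1.0]]
ft_force: [-0.1, 0.9, 0.4]
opening: 0.0134
grasp_force: 29.8
-109.01135182590264 [0.59775775 0.07086916 0.0572458 ] [-0.13726877  0.8883613   0.42819803] [ 0.42529691  0.0254647  -0.02335423]
time_s: 36.0
tool_pos: [0.5976, 0.0711, 0.0572]
tool_rot: [[0.92, 0.393, -0.0], [0.393, -0.92, 0.001], [0.0, -0.001, -1.0]]
ft_force: [-0.2, 4.6, 0.3]
opening: 0.0136
grasp_force: 29.9
-66.86496715026229 [0.59762864 0.07109297 0.05720756] [-0.24664643  4.64380859  0.32373804] [0.79824556 0.27692609 0.01609236]
```

```bash
python3 -m pendant '[[[0,0,6],[0,0,0],0],[[0,0,6],[0,0,0],0],[[0,0,6],[0,0,0],0],[[0,0,6],[0,0,0],0],[[0,0,6],[0,0,0],0],[[0,0,6],[0,0,0],0],[[0,0,6],[0,0,0],0],[[0,0,6],[0,0,0],0]]'
python3 -m pendant '[[[0,0,4],[0,0,0],0],[[0,0,4],[0,0,0],0],[[0,0,4],[0,0,0],0],[[0,0,4],[0,0,0],0],[[0,0,3],[0,0,0],0],[[0,0,0],[0,0,0],0],[[0,0,0],[0,0,0],0],[[0,0,0],[0,0,0],0]]'
python3 -c "
from h import *
s=state();print(yaw(s),s['tool_pos'],s['ft_force'],s['ft_torque'])"
python3 -m pendant '[[[0,0,2],[0,0,0],0],[[0,0,2],[0,0,0],0],[[0,0,2],[0,0,0],0],[[0,0,2],[0,0,0],0],[[0,0,0],[0,0,0],0],[[0,0,0],[0,0,0],0],[[0,0,0],[0,0,0],0],[[0,0,0],[0,0,0],0]]'
python3 -c "
from h import *
s=state();print(yaw(s),s['tool_pos'],s['ft_force'],s['ft_torque'])"
```

```text
time_s: 36.8
tool_pos: [0.5974, 0.0712, 0.0572]
tool_rot: [[0.325, 0.946, -0.001], [0.946, -0.325, 0.001], [0.0, -0.001, -1.0]]
ft_force: [-3.7, 4.8, 1.5]
opening: 0.0134
grasp_force: 30.1
time_s: 37.6
tool_pos: [0.5973, 0.0712, 0.0572]
tool_rot: [[0.003, 1.0, -0.001], [1.0, -0.003, 0.001], [0.001, -0.001, -1.0]]
ft_force: [-4.3, 4.8, 3.1]
opening: 0.0135
grasp_force: 30.2
-0.18026229106832584 [0.59730285 0.07116471 0.05718894] [-4.32132986  4.75515572  3.05795977] [0.78641829 0.89645315 0.014865  ]
time_s: 38.4
tool_pos: [0.5973, 0.0711, 0.0572]
tool_rot: [[-0.136, 0.991, -0.001], [0.991, 0.136, 0.0], [0.001, -0.001, -1.0]]
ft_force: [-4.7, 5.4, 3.7]
opening: 0.0131
grasp_force: 30.2
7.816668003548449 [0.5972515  0.07113654 0.05718831] [-4.69520372  5.44709803  3.67089262] [ 0.77359238  0.91624877 -0.00928771]
```

Almost at zero; I'll turn on until the stop pushes back.

```bash
python3 -m pendant '[[[0,0,1],[0,0,0],0],[[0,0,1],[0,0,0],0],[[0,0,1],[0,0,0],0],[[0,0,0],[0,0,0],0],[[0,0,0],[0,0,0],0],[[0,0,0],[0,0,0],0],[[0,0,0],[0,0,0],0],[[0,0,0],[0,0,0],0]]'
python3 -c "
from h import *
s=state();print(yaw(s),s['tool_pos'],s['ft_force'],s['ft_torque'])"
python3 -m pendant '[[[0,0,1],[0,0,0],0],[[0,0,1],[0,0,0],0],[[0,0,1],[0,0,0],0],[[0,0,0],[0,0,0],0],[[0,0,0],[0,0,0],0],[[0,0,0],[0,0,0],0],[[0,0,0],[0,0,0],0],[[0,0,0],[0,0,0],0]]'
python3 -c "
from h import *
s=state();print(yaw(s),s['tool_pos'],s['ft_force'],s['ft_torque'])"
```

```text
time_s: 39.2
tool_pos: [0.5974, 0.0709, 0.0572]
tool_rot: [[-0.188, 0.982, -0.001], [0.982, 0.188, 0.0], [0.0, -0.001, -1.0]]
ft_force: [-3.3, 3.7, 2.5]
opening: 0.0137
grasp_force: 39.7
10.844306530869046 [0.59740239 0.07094539 0.05720258] [-3.34075349  3.66952083  2.52121178] [ 0.53422695  0.79775067 -0.73294117]
time_s: 40.0
tool_pos: [0.5974, 0.0709, 0.0572]
tool_rot: [[-0.239, 0.971, -0.001], [0.971, 0.239, 0.0], [0.001, -0.001, -1.0]]
ft_force: [-4.2, 4.1, 2.7]
opening: 0.0134
grasp_force: 56.5
13.810460621005063 [0.59741595 0.07094331 0.05724518] [-4.15491794  4.14109781  2.66926387] [ 0.48413184  0.83295482 -1.39292658]
```

The stop holds, with torque rising to 1.4 N m. I'll relieve part of the twist, release, rise and check.

```bash
python3 -m pendant '[[[0,0,-2],[0,0,0],0],[[0,0,-2],[0,0,0],0],[[0,0,0],[0,0,0],0],[[0,0,0],[0,0,0],40],[[0,0,0],[0,0,0],40],[[0,0,0],[0,0,0],40],[[0,0,0],[0,0,0],40],[[0,0,0],[0,0,0],40]]'
python3 -m pendant '[[[0,0,0],[0,0,10],40],[[0,0,0],[0,0,20],40],[[0,0,0],[0,0,30],40],[[0,0,0],[0,-10,35],40],[[0,0,0],[0,-15,0],40],[[0,0,0],[0,-15,0],40],[[0,0,0],[0,-10,0],40],[[0,0,0],[0,0,0],40]]'
python3 - <<'E'
from h import *
from scipy import ndimage
s=state();print(s["time_s"],s["tool_pos"],s["ft_force"])
for c in ["scene","top","wrist"]:
    im=get_image(c)
    for t in ["tab_top","clip_mouth","knob_grip","post_top","level"]: print(c,t,[(np.round(d["xyz"],4).tolist(),round(d["score"],2)) for d in place_of(c,t)[:2]])
c=get_calibration("wrist");cv2.imwrite("pics/w7.png",im[:,:,::-1])
k=np.array([.5975,.071]);a=np.arange(-.032,.0321,.0005);X,Y=np.meshgrid(a,a)
uv=proj(c,np.c_[k[0]+X.ravel(),k[1]+Y.ravel(),np.full(X.size,.104)]).astype(np.float32)
rec=cv2.remap(im,uv[:,0].reshape(X.shape),uv[:,1].reshape(X.shape),cv2.INTER_LINEAR)
l,n=ndimage.label((rec.min(2)>110)&(X**2+Y**2<.027**2))
for i in range(1,n+1):
    q=l==i
    if q.sum()>15:
        pts=np.c_[X[q],Y[q]];w,V=np.linalg.eigh(np.cov(pts.T));print(q.sum(),pts.mean(0)*1000,np.sqrt(w)*1000,np.degrees(np.arctan2(V[1,1],V[0,1])))
E
```

```text
time_s: 40.8
tool_pos: [0.5977, 0.0707, 0.0572]
tool_rot: [[-0.174, 0.985, -0.0], [0.985, 0.174, -0.0], [-0.0, -0.0, -1.0]]
ft_force: [-0.4, 0.2, 0.3]
opening: 0.04
grasp_force: 0.0
time_s: 41.6
tool_pos: [0.5973, 0.0194, 0.1512]
tool_rot: [[-0.173, 0.985, -0.002], [0.985, 0.173, -0.0], [0.0, -0.002, -1.0]]
ft_force: [0.1, -1.3, -0.1]
opening: 0.0402
grasp_force: 0.0
41.6 [0.59728273 0.01940115 0.15117838] [ 0.10989945 -1.34335107 -0.13517947]
scene tab_top [([0.604, 0.0174, 0.0732], 0.96)]
scene clip_mouth [([0.6141, -0.0366, 0.0408], 0.69)]
scene knob_grip [([0.5973, 0.0707, 0.0915], 0.58), ([0.6789, -0.434, 0.0013], 0.42)]
scene post_top [([0.6131, -0.0367, 0.0859], 0.63)]
scene level [([0.3399, -0.0685, 0.0004], 0.9), ([0.4078, -0.3819, 0.003], 0.69)]
top tab_top [([0.6006, 0.0206, 0.075], 0.95), ([0.7247, 0.3232, -0.002], 0.63)]
top clip_mouth [([0.6106, -0.0335, 0.0445], 0.87), ([0.4841, 0.2549, -0.0005], 0.45)]
top knob_grip [([0.6009, 0.0723, 0.0898], 0.74)]
top post_top []
top level [([0.4065, -0.3915, 0.0049], 0.78), ([0.3426, -0.0625, -0.0027], 0.59)]
wrist tab_top [([0.6061, 0.0191, 0.0716], 0.56)]
wrist clip_mouth [([0.6054, -0.0326, 0.0441], 0.78), ([0.5867, -0.1582, 0.0038], 0.74)]
wrist knob_grip [([0.5987, 0.0747, 0.093], 0.58)]
wrist post_top [([0.5863, -0.1571, -0.0004], 0.68), ([0.6104, -0.0342, 0.0866], 0.65)]
wrist level [([0.34, -0.0679, -0.0037], 0.89)]
541 [-15.49722736 -16.06377079] [ 3.18710725 11.92260251] 131.3547531025127
820 [ 13.7347561 -12.4402439] [ 6.42720644 11.35827758] 45.49040618381615
```

Run:
```python
from h import *
from scipy import ndimage
c=get_calibration("wrist");im=cv2.imread("pics/w7.png")
k=np.array([.5975,.071]);a=np.arange(-.032,.0321,.0005);X,Y=np.meshgrid(a,a)
uv=proj(c,np.c_[k[0]+X.ravel(),k[1]+Y.ravel(),np.full(X.size,.104)]).astype(np.float32)
rec=cv2.remap(im,uv[:,0].reshape(X.shape),uv[:,1].reshape(X.shape),cv2.INTER_LINEAR);g=rec.min(2)
for R in (.019,.022,.025):
  for th in (100,150):
    l,n=ndimage.label((g>th)&(X**2+Y**2<R**2))
    for i in range(1,n+1):
      q=l==i
      if q.sum()>25:
        p=np.c_[X[q],Y[q]];w,V=np.linalg.eigh(np.cov(p.T));print(R,th,q.sum(),np.round(p.mean(0)*1000,1),np.round(np.sqrt(w)*1000,1),np.degrees(np.arctan2(V[1,1],V[0,1])))
for row in g[::-4,::4]: print(' '.join(f"{v:3d}" for v in row))
```

```text
0.019 100 209 [  2.6 -11.6] [1.  4.1] 97.3675766649166
0.019 150 165 [  2.5 -11.6] [0.8 4.2] 97.02724781648487
0.022 100 251 [  2.8 -13. ] [1. 5.] 97.46950491836296
0.022 150 200 [  2.7 -13.1] [0.8 5. ] 97.36810450938064
0.025 100 184 [-11.8 -19.6] [1.3 7.7] 146.8268306010065
0.025 100 294 [  3.  -14.5] [1.  5.9] 97.73564542795143
0.025 100 157 [ 17.7 -15. ] [1.  6.7] 50.65177471077799
0.025 150 129 [-10.8 -20.8] [0.9 6.4] 151.8078760520411
0.025 150 232 [  2.9 -14.5] [0.8 5.8] 97.67699677980664
0.025 150 126 [ 17.3 -15.8] [0.8 6.2] 48.45289456769329
 86  86  90  77  60  63  64  65 124 168 163 167 169 167 159 165 146 148 115  95  99 122 131 137 142 147 149 121  86 129 128 127 128
 87  86  89  77  49  62  62  65 103 147 125 137 179 190 190 191 192 193 192 185 216 164 163 170 170 170 169 152  89 131 129 130 131
 86  85  91  91  96 108 117 127  98 159 176 193 197 203 172 169 168 139 179 194 202 186 235 180 166 169 170 150  70 119 119 120 121
 85 115 135 141 146 152 155 189 176 178 175 150  62  35  40  39  41  42  37  51  92 147 198 187 226 168 170 155  85 111 121 120 120
 84 138 161 163
[... 3112 characters left out ...]
 206 156 151 147 140 116 112  95  94  95
 84  85  84  72 131 149 149 147 145 143 169 215 233 229 234 184  38  56 245 138 186 220 199  72  78  74  56  60  60 100  95  95  94
 83  84  89  75 116 146 148 148 148 149 152 132 157 199 237 212 176  60  54 101 194 222 226  79  75  70  61  64  63  99  94  95  96
 84  86  87  75  52  94 110 101  90 115 107  55 191 250 248 123 110  91 100 149 162 241 233  95  77  75  61  65  63  74  95  94  95
 84  85  86  76  51  70  84  83  75 116 103  60 162 235 231 100 110 112 111 118 162 235 235 113  77  72  62  64  63  75  95  95  93
 83  83  98  75  52  72  82  83  81 118 105  62 114 229 230 106 113 119 133 140 229 241 236 138  77  74  63  63  63  85  95  94  95
```

```bash
python3 -c "
from plant import *
print(job_done())"
```

```text
the job is handed in; nothing more can be done
None
```

I've handed the job in: the spirit level is in the black tray, the swing arm is clamped onto the post, and the reset knob is back at its zero stop (its pointer measured in line with the arm). I saw no sign of anything else being touched, though I didn't re-check where the other tools stood.

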